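Zero the mill's gap dial and back it off four clicks

ROBOT

A 6-joint arm with a two-finger parallel gripper is mounted at the origin on a cart in front of the work surface, level with it; the furniture and walls round the work are solid. World frame = base frame: x ahead of the robot, y to its left, z up, the work surface at z = 0. Lengths are in mm, angles in rad, forces in N, time in s.
With the tool pointing down it reaches from about 400 to 925 mm from the base axis. Payload 12.5 kg.
Tool frame: the origin (TCP) lies on the centre line of the jaws, within the pads' length; the fingertips stand 14 mm ahead of it and the grasp point (between the pads) lies 5 mm behind it; z points along the fingers, y is the direction in which the jaws open and shut (so a half turn about z gives the same grasp; the last joint's range is limited). The gripper opens to 95 mm and grips with 3 to 60 N. Pads are 20 mm wide; open, the fingers measure 119 mm over their backs; the gripper's body (75 mm by 180 mm) begins 59 mm behind the grasp point.
Start: joints at [-1.44, 0.491, 1.559, -0, 1.092, -0.106], TCP at [146.643, -607.57, 228.661] pointing down, gripper open.
Joint ranges: [-3.1, 3.1], [-0.84, 2.19], [0.05, 2.79], [-1.13, 4.28], [0.06, 2.93], [-2.69, 2.69]. Speed limits (rad/s): [2.22, 2.22, 2.79, 3.14, 3.14, 3.14].

INTERFACE

Orientations are given as [roll, pitch, yaw] about the fixed x, y, z axes, in that order (R = Rz(yaw) Ry(pitch) Rx(roll)).
In Python, from cell import * gives the robot as it stands.
- The arm moves only by the tool play_rows, never from a script. Its argument "moves" is a list of rows, each a list of 7 numbers: the shift along the tool's x, y, z in m, then the turn, a rotation vector about the tool's x, y, z in rad, then the opening in per cent of the stroke, from 0 (shut) to 100 (fully open). In form: [[tx, ty, tz, ax, ay, az, claw], ...]. A call has 1 to 8 rows; each row shifts and turns the pose as measured when the row begins, along the tool's axes as they then stand; what a row does not reach is not made up. A row lasts 1/10 s, in which the tool goes at most 50 mm and 8.59 degrees, less where a joint would pass 70% of its speed; a pose out of reach is approached as far as the arm can. A call is refused whole if a number of a shift passes 0.05 or a number of a turn 0.15, either way. A call with a gripper value outside its range is refused whole. The fingers move at their own pace and stop on an object; the grip force is fixed at half the most. Time passes only in rows, so rows that do not move let the fingers close. It gives the time, the measured TCP pose, the force and the opening at its end, in the units of the state.
- state(): the state, without advancing time (a new reading comes with each control period).
- read_camera(name): name is "scene" or "top" or "wrist"; returns a dict with "img" (400x640x3 uint8, red, green, blue), "fx", "fy", "cx", "cy" (pixels), "k1" (the pictures are not rectified: a ray, as slopes to the right and down, at radius r is drawn at 1 + k1 r^2 times it, then the intrinsics apply), "R" (3x3) and "t" (3): a world point X has camera coordinates R X + t. Camera axes: x right, y down, z forward; pixel columns grow to the right and rows downward; lengths in mm; the calibration is good to about 2 mm. A picture is of the moment at which its call begins. There is no depth.
- job_done(): hands the job in, once; it reports no verdict.
The state is a dict: "t": time; "joints": joint angles; "qvel": joint speeds; "tau": joint torques, N m; "eef_pos": TCP position; "tcp_rot": TCP orientation; "ft_force": force on the tool from outside, world axes, zero at the start; "moment": the same for the moment, N m; "opening": opening from 0.0 (shut) to 1.0 (fully open).
Only numpy, scipy, OpenCV 4.12 (cv2) and the standard library are available. Lean on these libraries where they do the work, as an engineer would, in place of code of your own. Each camera call takes 0.05 s, during which the arm holds its last target.

TASK

Set the grinding gap of the bench mill: turn the black dial clockwise until you feel it come up against its stop, without forcing it, then turn it back exactly four clicks. When the gap is set, swing the red lock lever round counter-clockwise to its other end to lock it, and leave the catch beaker and the large blue-capped bottle where they are.

Things in the scene. Friction and masses are not known exactly. Their poses are not given: they have to be found in the camera images.
- mill: White bench disc mill, fixed. Origin on the worktop under the dial's upright axis; +x from the dial to the steel hopper at its back, z up. Base plate x -87 to 150, y -150 to 75, z to 24 mm. Body x -75 to 145, y -55 to 55 mm, flat top at z 100. Hopper rim 58 mm across, centred at x 108, top z 168 mm. The dial is on the body's top; the lock lever on a bracket at the -y side.
- dial_grip (a point): Centre of the black dial's grip bar, on the dial's upright axis, 136.5 mm above the worktop. Bar 14 mm thick (its y), 50 mm long (its x), z 113 to 150 mm, on a round skirt 62 mm across with its top at z 113. The axes turn with the dial; white line on the bar's -x half. 20 clicks a turn, 18 degrees each: light sprung detents (about 0.1 N m to pass), resting in the hollows between.
- gap (a joint): Gap between the grinding plates inside the mill, in m: 0 with the dial at its clockwise stop (a hollow too), 0.00001 more per click counter-clockwise, so 0.00004 at four. A reading is far coarser than a click. Where the stop lies in the world differs from run to run with the plates' wear; the dial starts 1 to 6 clicks away from it.
- windup (a joint): Elastic twist of the dial's spindle, rad, 0 unloaded, counter-clockwise positive: 1 rad per 8 N m on the dial. A click twists it about 0.012; pressed on the stop it goes negative with the torque. Forcing it past 1.0 N m (-0.125) damages the plates.
- lock (a joint): Lock lever angle in rad about its vertical pivot: 0 = fully unlocked, lever pointing to the mill's front (-x); grows counter-clockwise from above, away from the mill's body; 1.4 = its far end stop, locked. It stays where it is left (friction about 0.08 N m).
- lock_post (a point): Middle of the free part of the red upright post at the end of the lock lever, 94 mm above the worktop; the post is a cylinder 18 mm across, from the lever bar (top at z 69 mm) up to z 114 mm, 62 mm from the pivot.
- lock_pivot (a point): Point on the lock lever's vertical pivot axis at the same height as lock_post; the hub there is 26 mm across and reaches up to z 77 mm.
- catch_beaker_mid (a point): Middle of a loose clear glass catch beaker, 52 mm across and 60 mm tall, standing on the worktop in front of the mill under the chute.
- blue_cap_bottle_mid (a point): Middle of the largest white bottle, loose, with a blue cap, 60 mm across and 136 mm tall, standing behind and to the right of the mill.
Mind the look-alikes: they are no part of the job. What is shaped like the part that bears catch_beaker_mid but orange is not meant.

How it is judged (in metres and radians):
On the way, in this order (a step that is already met when the one before it is completed fails the run):
1. the dial has been turned clockwise onto its stop (gap shut) (value of joint gap below 2e-06 m), for 0.05 s.
2. the dial rests four clicks back from the stop, let go, the lock lever still open (value of joint gap between 3.5e-05 and 4.5e-05 m and velocity of joint gap between -1e-05 and 1e-05 m/s and contact force between the fingers and dial below 0.2 N and value of joint lock below 0.6 rad), for 0.2 s.
3. the lock lever has been swung to its far end (value of joint lock above 1.2 rad), for 0.1 s.
At the end, for the whole second after the job is handed in: The gap stands at four clicks from the stop (0.04 mm, within half a click), the lock lever is at its far end (beyond 1.2 of 1.4 rad), and the catch beaker and the blue-capped bottle stand upright within 20 mm of where they were (value of joint gap between 3.5e-05 and 4.5e-05 m and value of joint lock above 1.2 rad and distance of each of catch_beaker_mid, blue_cap_bottle_mid from where it was at the start of the episode below 0.02 m and angle between each of catch_beaker_mid, blue_cap_bottle_mid's own z axis and vertical below 0.2 rad); the robot touches nothing.
It fails at once if the dial was forced against its stop with more than 1.0 N m (value of joint windup below -0.125 rad).
It fails at once if the catch beaker was pushed or tipped (distance of catch_beaker_mid from where it was at the start of the episode above 0.02 m or angle between catch_beaker_mid's own z axis and vertical above 0.3 rad).
It also fails if it takes over 67 s, if anything falls off the work surface, if the arm or the gripper's body presses on something with over 40 N, if the wrist force passes 120 N, or if a joint passes its speed limit or range.

## Working session

There is one attempt and no reset: what is moved stays moved. The work goes in short steps, Python scripts to look and compute and a tool call to move; the robot and the scene stay as the last step left them, time stands still between calls to the robot, and variables do not carry over. Pictures are saved under pics/ and viewed, and the job is handed in when it is done.

Besides the shell and the picture viewer there is one more tool, called after ">>>" as name([rows], argument=value, ...), one row to a line, values as JSON. play_rows: Moves the arm, as the interface text tells. Its arguments: {"type":"object","properties":{"moves":{"type":"array"}},"required":["moves"]}

```bash
ls; mkdir -p pics; python3 - <<'E'
from cell import *
import cv2,pickle
print(state())
for n in ["scene","top","wrist"]:
    c=read_camera(n); cv2.imwrite(f"pics/{n}0.png",c["img"][:,:,::-1]); pickle.dump(c,open(f"{n}0.pkl","wb"))
    print(n,c["fx"],c["fy"],c["cx"],c["cy"],c["k1"],c["R"],c["t"])
E
```

```text
pics
{'t': 0.0, 'joints': array([-1.43964154e+00,  4.91557068e-01,  1.55946774e+00,  4.54541360e-06,
        1.09171201e+00, -1.05594276e-01]), 'qvel': array([-0.00020667, -0.00063632, -0.00195275, -0.00014493, -0.00027998,
       -0.00106826]), 'tau': array([-3.01744520e-03, -6.12648582e+01, -2.58181232e+01,  6.91743940e-02,
        4.81209497e-02, -1.00809514e-04]), 'eef_pos': array([ 146.58473122, -607.31992104,  228.0569933 ]), 'tcp_rot': array([-3.14045528e+00, -1.24602112e-04,  2.36746896e-01]), 'ft_force': array([-0.16837359, -0.83584104, -0.33007048]), 'moment': array([ 0.02519033, -0.00970431, -0.00604626]), 'opening': 0.999301439246221}
scene 381.0870430434866 381.0870430434866 317.0643953320817 200.831961163258 -0.018117403999099106 [[-0.85418387 -0.51939995 -0.02436412]
 [-0.20735931  0.38323546 -0.90007372]
 [ 0.47683544 -0.76377632 -0.43505597]] [445.60569695 265.12138642 692.22217494]
top 457.2480269509281 457.2480269509281 316.245895119872 199.0470147291738 0.04505469515052252 [[-0.01741848 -0.99937931 -0.03062   ]
 [-0.98620691  0.02221429 -0.16401967]
 [ 0.16459806  0.02734068 -0.98598173]] [-79.21870945 581.02720086 984.02925879]
wrist 321.69945576205504 321.69945576205504 322.4739804831391 191.30266223931943 -0.006026959510394029 [[ 2.34250444e-01 -9.72176264e-01 -2.03685310e-04]
 [-9.34894090e-01 -2.25324583e-01  2.74229600e-01]
 [-2.66645403e-01 -6.40479812e-02 -9.61664227e-01]] [-624.96792141  -30.74273675  390.6094208 ]
```

View pics/scene0.png

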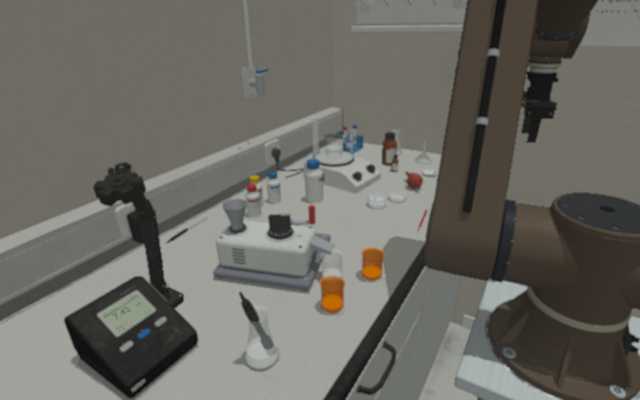

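View pics/top0.png

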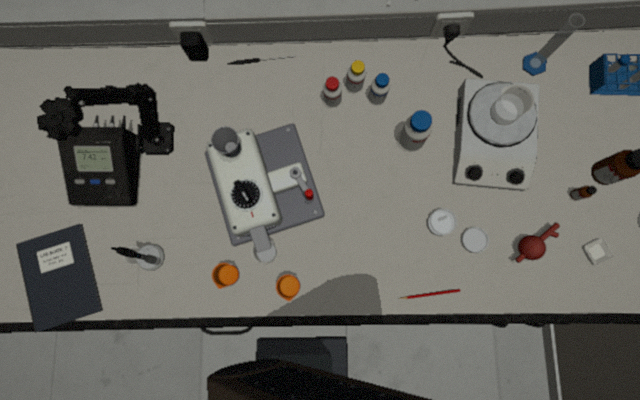

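View pics/wrist0.png

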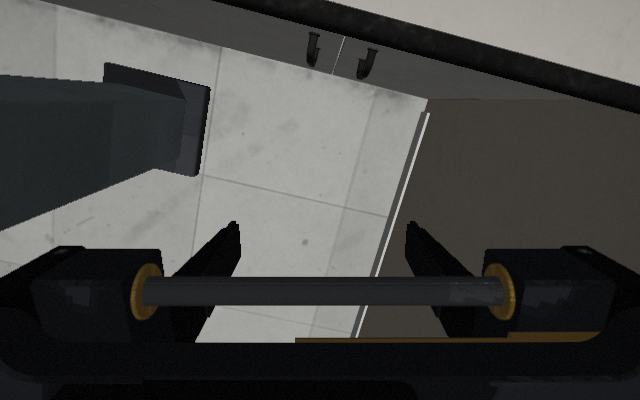

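```bash
cat > h.py <<'E'
import numpy as np,cv2,pickle
def ray(c,u,v):
    x=(u-c["cx"])/c["fx"]; y=(v-c["cy"])/c["fy"]
    X,Y=x,y
    for _ in range(20):
        s=1+c["k1"]*(X*X+Y*Y); X,Y=x/s,y/s
    d=c["R"].T@np.array([X,Y,1.]); o=-c["R"].T@c["t"]; return o,d
def at_z(c,u,v,z):
    o,d=ray(c,u,v); return o+d*(z-o[2])/d[2]
def proj(c,P):
    p=c["R"]@np.asarray(P,float)+c["t"]; x,y=p[0]/p[2],p[1]/p[2]; s=1+c["k1"]*(x*x+y*y)
    return c["fx"]*x*s+c["cx"],c["fy"]*y*s+c["cy"]
def crop(c,u0,v0,u1,v1,k,name):
    cv2.imwrite(name,cv2.resize(c["img"][v0:v1,u0:u1,::-1],None,fx=k,fy=k,interpolation=cv2.INTER_CUBIC))
E
python3 - <<'E'
from h import *
c=pickle.load(open("top0.pkl","rb")); crop(c,195,110,335,250,5.5 and 4,"pics/topc.png")
E
```

```text
(no output)
```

View pics/topc.png

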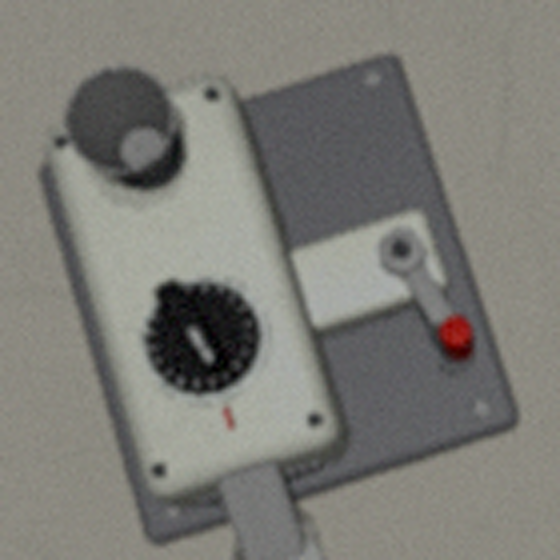

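```bash
cat >> h.py <<'E'
E
python3 - <<'E'
from h import *
from scipy.optimize import least_squares
c=pickle.load(open("top0.pkl","rb")); s=pickle.load(open("scene0.pkl","rb"))
P=[(150,-150,24),(-87,-150,24),(-87,75,24),(150,75,24)]
uv=[(397,55),(518,420),(150,543),(42,165)]
uv=[(195+u/4,110+v/4) for u,v in uv]
def W(p,q): 
    cc,ss=np.cos(p[2]),np.sin(p[2]); return np.array([p[0]+cc*q[0]-ss*q[1],p[1]+ss*q[0]+cc*q[1],q[2]])
f=lambda p,i:np.subtract(proj(c,W(p,P[i])),uv[i])
r=least_squares(lambda p:np.concatenate([f(p,i) for i in (0,1,2,3)]),[700,150,0.3],x_scale=[100,100,.1],loss='soft_l1')
print(r.x,r.fun)
p=r.x
def cr(P): u,v=proj(c,P); return (u-195)*4,(v-110)*4
for n,q in dict(dialskirt=(0,0,113),dialtop=(0,0,150),hop=(108,0,168)).items(): print(n,W(p,q),cr(W(p,q)))
to=lambda u,v,z:at_z(c,195+u/4,110+v/4,z)
print("post",to(457,332,114),"hub",to(403,250,77))
print("skirt",to(204,337,113)); a,b=to(190,328,150),to(213,362,150); print(a,b)
print("hopper",to(121,122,168)); print("angle of line dir (toward -x)",np.degrees(np.arctan2(*(b-a)[1::-1])))
crop(s,205,185,405,325,4,"pics/scc.png")
E
```

```text
[5.83086594e+02 5.70337946e+01 2.98863863e-01] [ 0.38839521 -2.20185673  1.54456524  0.64627913 -0.38404204  0.84066514
 -1.69740994 -0.45305922]
dialskirt [583.08659395  57.03379457 113.        ] (np.float64(202.2011039636957), np.float64(334.89149622014475))
dialtop [583.08659395  57.03379457 150.        ] (np.float64(188.89680328273823), np.float64(322.1544448113009))
hop [686.29912933  88.83273389 168.        ] (np.float64(121.51986762745707), np.float64(117.82354305082367))
post [581.37676008 -78.11751513 114.        ] hub [634.802033   -47.34306038  77.        ]
skirt [581.92988704  56.06911733 113.        ]
[580.04323183  56.44269453 150.        ] [562.2170228  44.5665831 150.       ]
hopper [684.10446318  89.06936074 168.        ]
angle of line dir (toward -x) -146.3277996672826
```

View pics/scc.png

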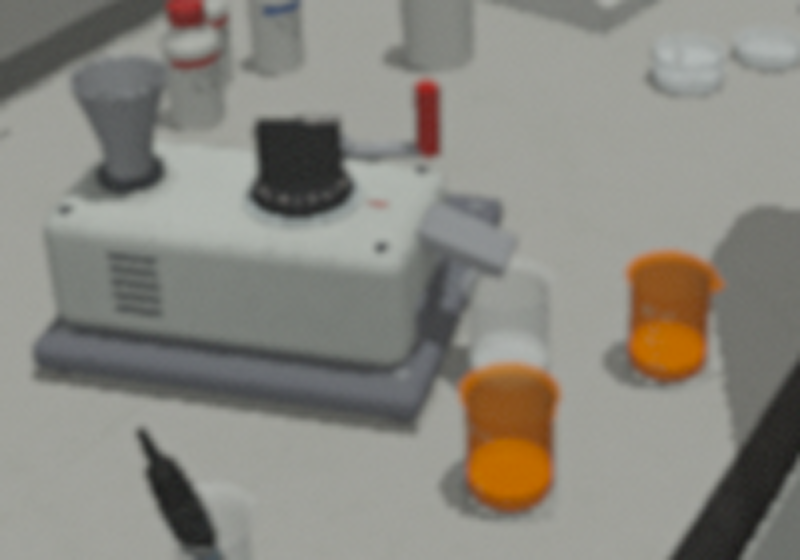

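>>> play_rows([
  [0.036,-0.034,0,0,0,0,100],
  [0.036,-0.034,0,0,0,0,100],
  [0.036,-0.034,0,0,0,0,100],
  [0.036,-0.034,0,0,0,0,100],
  [0.036,-0.034,0,0,0,0,100],
  [0.036,-0.034,0,0,0,0,100],
  [0.036,-0.034,0,0,0,0,100],
  [0.036,-0.034,0,0,0,0,100],
])

```text
t: 0.95
eef_pos: [362.8, -273.3, 226.1]
tcp_rot: [-3.139, 0.0, 0.228]
ft_force: [0.8, -0.3, 0.3]
opening: 1.0
```

>>> play_rows([
  [0.036,-0.034,0,0,0,0,100],
  [0.036,-0.034,0,0,0,0,100],
  [0.036,-0.034,0,0,0,0,100],
  [0.036,-0.034,0,0,0,0,100],
  [0.036,-0.034,0,0,0,0,100],
  [0.036,-0.034,0,0,0,0,100],
  [0.018,-0.017,0,0,0,0,100],
  [0,0,0,0,0,0,100],
])

```text
t: 1.75
eef_pos: [542.8, 4.5, 226.3]
tcp_rot: [-3.14, -0.001, 0.233]
ft_force: [-0.5, -0.7, -0.6]
opening: 1.0
```

>>> play_rows([
  [0,0,0,0,0,-0.15,100],
  [0,0,0,0,0,-0.15,100],
  [0,0,0,0,0,-0.15,100],
  [0,0,0,0,0,-0.15,100],
  [0,0,0,0,0,-0.15,100],
  [0,0,0,0,0,-0.15,100],
  [0,0,0,0,0,-0.15,100],
  [0,0,0,0,0,-0.15,100],
])

```text
t: 2.55
eef_pos: [538.9, 0.1, 224.9]
tcp_rot: [-3.137, -0.001, 1.435]
ft_force: [-0.2, 0.8, -0.1]
opening: 0.999
```

>>> play_rows([
  [0,0,0,0,0,-0.15,100],
  [0,0,0,0,0,-0.15,100],
  [0,0,0,0,0,-0.15,100],
  [0,0,0,0,0,-0.15,100],
  [0,0,0,0,0,-0.15,100],
  [0,0,0,0,0,-0.15,100],
  [0,0,0,0,0,-0.15,100],
  [0,0,0,0,0,-0.15,100],
])

```text
t: 3.35
eef_pos: [534.3, -7.0, 224.1]
tcp_rot: [-3.138, -0.008, 2.635]
ft_force: [-0.3, 0.1, -0.4]
opening: 1.001
```

>>> play_rows([
  [0,0,0,0,0,-0.15,100],
  [0,0,0,0,0,-0.15,100],
  [0,0,0,0,0,-0.15,100],
  [0,0,0,0,0,-0.15,100],
  [0,0,0,0,0,-0.15,100],
  [0,0,0,0,0,-0.15,100],
  [0,0,0,0,0,-0.15,100],
])

```text
t: 4.05
eef_pos: [530.2, -13.1, 223.4]
tcp_rot: [3.135, -0.01, -2.598]
ft_force: [-0.1, 0.0, 0.3]
opening: 0.998
```

```bash
python3 - <<'E'
from cell import *
from h import *
print(state())
for n in ["wrist","top"]:
    c=read_camera(n); cv2.imwrite(f"pics/{n}1.png",c["img"][:,:,::-1]); pickle.dump(c,open(f"{n}1.pkl","wb"))
E
```

```text
{'t': 4.05, 'joints': array([-1.48813673e-01,  3.67277947e-01,  1.78939767e+00, -1.23778939e-03,
        9.96909402e-01, -2.26230398e+00]), 'qvel': array([-1.96124429e-02, -5.34092547e-03,  1.12181954e-02, -3.49582150e-04,
       -1.26927529e-03, -1.50605958e+00]), 'tau': array([  0.15165724, -50.76460361, -23.8916266 ,  -0.06533314,
         0.07740427,   2.5075905 ]), 'eef_pos': array([530.15304522, -13.11616656, 223.35074671]), 'tcp_rot': array([ 3.13473915, -0.00989545, -2.59818653]), 'ft_force': array([-0.14664276,  0.01109247,  0.33268966]), 'moment': array([ 0.06799242, -0.10849682,  0.00181415]), 'opening': 0.9977663439502833}
```

View pics/wrist1.png

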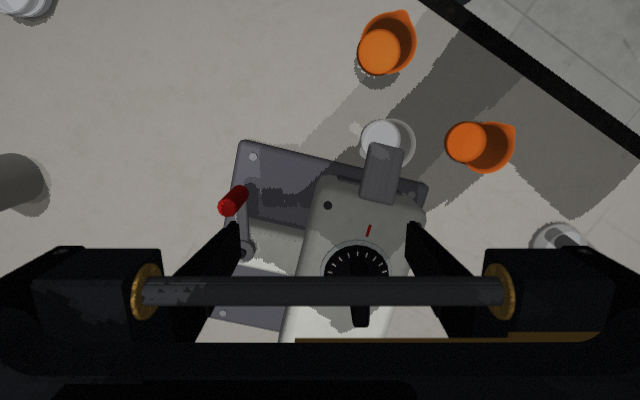

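```bash
python3 - <<'E'
from h import *
c=pickle.load(open("wrist1.pkl","rb")); crop(c,190,130,450,340,3,"pics/wc1.png")
for P in [(583,57,113),(583,57,150),(581.4,-78,114),(634.8,-47.3,77)]: print(P,proj(c,P))
E
```

```text
(583, 57, 113) (np.float64(357.1584977593722), np.float64(278.4583796304433))
(583, 57, 150) (np.float64(362.11308779185674), np.float64(302.17341143736934))
(581.4, -78, 114) (np.float64(227.39194919398193), np.float64(206.28593524643594))
(634.8, -47.3, 77) (np.float64(240.84828979628537), np.float64(252.11822660575436))
```

View pics/wc1.png

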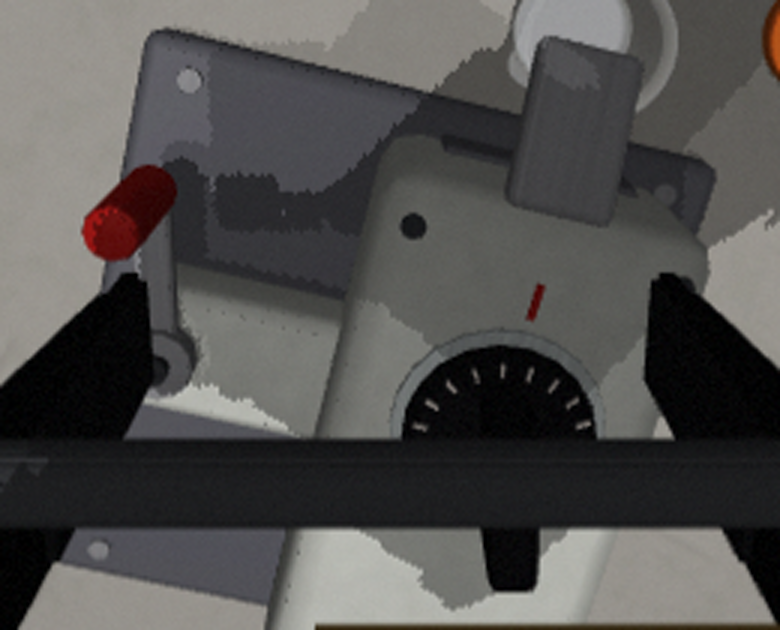

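```bash
python3 - <<'E'
from h import *
c=pickle.load(open("wrist1.pkl","rb")); 
for a in (24,27,30,33,36,39):
    a=np.radians(a)
    x=np.array([np.cos(a),np.sin(a)]); y=np.array([-x[1],x[0]])
    out=[]
    for s in (7,-7):
      for z in (150,):
        q=np.array([583,57])+25*x+s*y; u,v=proj(c,(*q,z)); out.append(((u-190)*3,(v-130)*3))
    print(np.degrees(a),np.round(out,1).tolist())
E
```

```text
24.000000000000004 [[527.0, 596.2], [477.7, 591.2]]
27.0 [[531.8, 595.5], [482.2, 592.7]]
29.999999999999996 [[536.6, 594.5], [486.7, 593.9]]
33.0 [[541.3, 593.4], [491.4, 595.0]]
36.0 [[545.9, 592.0], [496.1, 595.8]]
39.0 [[550.5, 590.4], [500.8, 596.5]]
```

>>> play_rows([
  [-0.027,0.011,0,0,0,0,100],
  [-0.027,0.011,0,0,0,0,100],
  [-0.027,0.011,0,0,0,0,100],
  [0,0,0,0,0,0,100],
  [0,0,0,0,0,0,100],
])

```text
t: 4.65
eef_pos: [583.4, 55.6, 222.5]
tcp_rot: [3.135, -0.011, -2.63]
ft_force: [-0.6, 0.7, 0.1]
opening: 1.001
```

```bash
python3 - <<'E'
from cell import *
from h import *
print(state())
for n in ["wrist"]:
    c=read_camera(n); crop(c,150,100,490,350,2.3,"pics/w2.png"); pickle.dump(c,open(f"{n}2.pkl","wb"))
for P in [(583,57,113),(583,57,150)]: print(P,proj(c,P))
E
```

```text
{'t': 4.65, 'joints': array([-1.77068732e-02,  4.46492716e-01,  1.65619961e+00,  1.89162024e-04,
        1.05221538e+00, -2.10036506e+00]), 'qvel': array([ 0.01030592,  0.00993285, -0.01207631,  0.00391757,  0.00058976,
        0.03826805]), 'tau': array([ 7.87859168e-01, -5.69269645e+01, -2.54588431e+01, -2.48877722e-02,
        8.15706071e-02,  4.11952031e-02]), 'eef_pos': array([583.38608958,  55.62168091, 222.5393785 ]), 'tcp_rot': array([ 3.1347254 , -0.01140878, -2.62978647]), 'ft_force': array([-0.55604472,  0.74603104,  0.05839647]), 'moment': array([ 0.16168506, -0.13603202, -0.00328055]), 'opening': 1.0009600519328061}
(583, 57, 113) (np.float64(323.5948397795689), np.float64(195.15384196853685))
(583, 57, 150) (np.float64(324.06181120577304), np.float64(208.7246743944428))
```

View pics/w2.png

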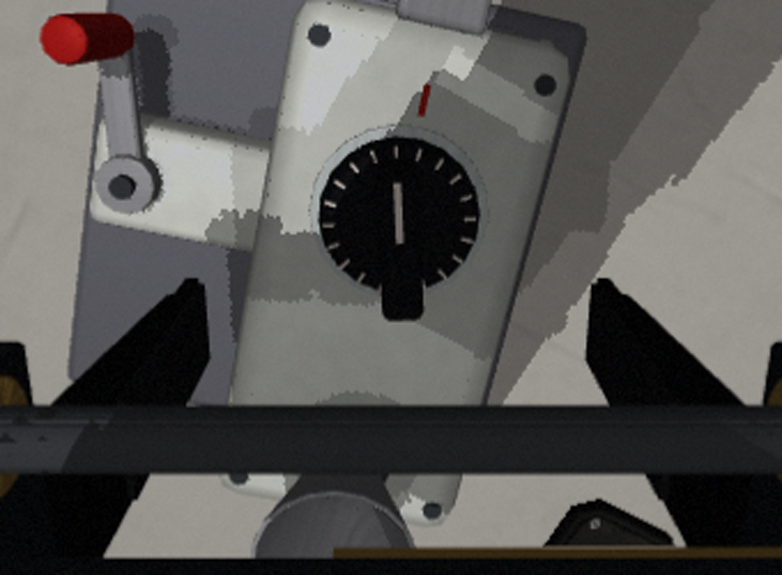

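```bash
python3 - <<'E'
from h import *
c=pickle.load(open("wrist2.pkl","rb"))
g=lambda u,v,z:at_z(c,150+u/2.3,100+v/2.3,z)
a=g(397,183,150);b=g(400.5,243,150);e=g(403,300,150);print(a,b,e)
for p,q in((a,b),(a,e)): print(np.degrees(np.arctan2(*(q-p)[1::-1])))
print(g(399,214,113))
E
```

```text
[563.96500245  45.06756032 150.        ] [580.86837626  55.85918881 150.        ] [597.78047559  66.33182758 150.        ]
32.55540022122285
32.163014372528856
[581.40531429  55.98840317 113.        ]
```

>>> play_rows([
  [0.001,0,0.03,0,0,-0.05,100],
  [0,0,0.03,0,0,0,100],
  [0,0,0.02,0,0,0,100],
  [0,0,0,0,0,0,100],
  [0,0,0,0,0,0,100],
])

```text
t: 5.2
eef_pos: [579.7, 50.6, 142.4]
tcp_rot: [3.136, -0.009, -2.59]
ft_force: [0.5, 0.4, -0.2]
opening: 0.999
```

```bash
python3 - <<'E'
from cell import *
from h import *
s=state();print(s['eef_pos'],s['tcp_rot'],s['moment'],s['joints'])
c=read_camera("wrist"); cv2.imwrite("pics/w3.png",c["img"][:,:,::-1])
E
```

```text
[579.70411411  50.58956358 142.38345294] [ 3.13568964 -0.00940297 -2.59009348] [ 0.1351307  -0.11802951 -0.01223952] [-2.63589660e-02  5.33773942e-01  1.75073013e+00 -2.50915756e-04
  8.68189222e-01 -2.14846351e+00]
```

View pics/w3.png

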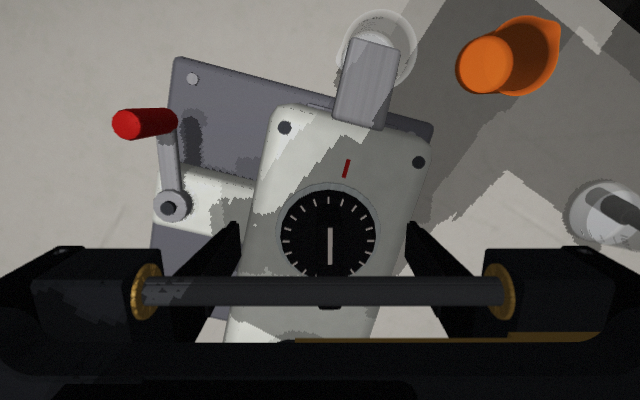

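>>> play_rows([
  [-0.005,0.0035,0.005,0,0,-0.01,100],
  [0,0,0.005,0,0,0,100],
  [0,0,0,0,0,0,100],
])

```text
t: 5.55
eef_pos: [583.1, 56.3, 134.4]
tcp_rot: [3.138, -0.006, -2.58]
ft_force: [0.1, 1.5, -0.9]
opening: 0.999
```

```bash
python3 - <<'E'
from cell import *
from h import *
s=state();print(s['eef_pos'],s['tcp_rot'],s['moment'],s['joints'])
c=read_camera("wrist"); crop(c,150,100,490,350,2.3,"pics/w4.png")
pickle.dump(c,open("wrist4.pkl","wb"))
R=np.linalg.norm
print(proj(c,(582,56,113)))
E
```

```text
[583.11253716  56.33078526 134.42325565] [ 3.13798539 -0.00569976 -2.58026477] [ 0.08790974 -0.07441304  0.0715009 ] [-1.63841250e-02  5.47537760e-01  1.75049275e+00 -1.20826505e-04
  8.50306867e-01 -2.14841804e+00]
(np.float64(323.28593868474115), np.float64(233.3382489089518))
```

View pics/w4.png

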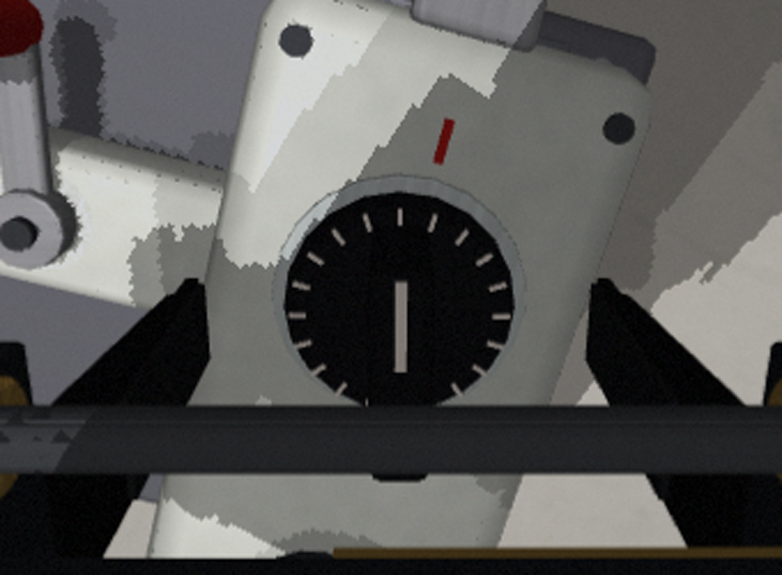

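>>> play_rows([
  [0,0,0.001,0,0,0,30],
  [0,0,0,0,0,0,20],
  [0,0,0,0,0,0,10],
  [0,0,0,0,0,0,10],
  [0,0,0,0,0,0,10],
  [0,0,0,0,0,0,10],
])

```text
t: 6.2
eef_pos: [583.4, 56.5, 134.3]
tcp_rot: [3.139, -0.005, -2.58]
ft_force: [-0.1, -0.8, -0.2]
opening: 0.554
```

```bash
cat > st.py <<'E'
from cell import *
import numpy as np
np.set_printoptions(precision=4,suppress=True)
s=state();print(s['t'],s['eef_pos'],s['tcp_rot'],'yawdeg %.2f'%np.degrees(s['tcp_rot'][2]),'F',s['ft_force'],'M',s['moment'],'tau6 %.3f'%s['tau'][5],'q6 %.4f'%s['joints'][5],s['opening'])
E
python3 st.py
```

```text
6.2 [583.437   56.4621 134.2922] [ 3.1387 -0.0047 -2.5801] yawdeg -147.83 F [-0.1102 -0.7614 -0.1928] M [ 0.1493 -0.1177  0.0026] tau6 0.001 q6 -2.1483 0.5542142432871546
```

>>> play_rows([
  [0,0,0,0,0,0,10],
  [0,0,0,0,0,0,10],
  [0,0,0,0,0,0,10],
  [0,0,0,0,0,0,10],
  [0,0,0,0,0,0,10],
  [0,0,0,0,0,0,10],
  [0,0,0,0,0,0,10],
  [0,0,0,0,0,0,10],
])

```text
t: 7.0
eef_pos: [583.3, 56.7, 134.4]
tcp_rot: [3.138, -0.005, -2.58]
ft_force: [0.5, 0.9, 0.5]
opening: 0.142
```

```bash
python3 st.py
```

```text
7.0 [583.2733  56.7211 134.3503] [ 3.1382 -0.0047 -2.58  ] yawdeg -147.83 F [0.5138 0.881  0.5085] M [ 0.2165 -0.0859  0.0593] tau6 0.025 q6 -2.1484 0.14212547448731294
```

>>> play_rows([
  [0,0,0,0,0,0.06,8],
  [0,0,0,0,0,0.06,8],
  [0,0,0,0,0,0.06,8],
])

```text
t: 7.3
eef_pos: [583.2, 56.9, 134.4]
tcp_rot: [3.139, -0.005, -2.765]
ft_force: [-1.3, 1.4, 1.1]
opening: 0.146
```

```bash
python3 st.py
```

```text
7.3 [583.1997  56.8507 134.3501] [ 3.139  -0.0054 -2.7649] yawdeg -158.42 F [-1.3328  1.3953  1.0672] M [ 0.416   0.0111 -0.0145] tau6 -1.009 q6 -1.9634 0.14643380985080112
```

>>> play_rows([
  [0,0,0,0,0,0.04,8],
])

```text
t: 7.4
eef_pos: [583.2, 56.9, 134.3]
tcp_rot: [3.139, -0.006, -2.807]
ft_force: [0.6, 1.0, 0.3]
opening: 0.144
```

```bash
python3 st.py
```

```text
7.4 [583.1622  56.9274 134.3385] [ 3.1391 -0.0055 -2.8073] yawdeg -160.85 F [0.5608 0.9629 0.267 ] M [ 0.2647 -0.0791  0.0199] tau6 -0.414 q6 -1.9211 0.1437152059891226
```

>>> play_rows([
  [0,0,0,0,0,0.045,8],
  [0,0,0,0,0,0.045,8],
  [0,0,0,0,0,0.045,8],
  [0,0,0,0,0,0,8],
])

```text
t: 7.8
eef_pos: [583.1, 57.1, 134.3]
tcp_rot: [3.14, -0.006, -2.948]
ft_force: [-0.3, 0.9, 0.4]
opening: 0.139
```

```bash
python3 st.py; python3 st.py
```

```text
7.8 [583.0887  57.1194 134.3204] [ 3.1397 -0.0059 -2.9484] yawdeg -168.93 F [-0.2537  0.8954  0.3556] M [ 0.1954 -0.0593 -0.0016] tau6 0.635 q6 -1.7799 0.13924064993166738
7.8 [583.0887  57.1194 134.3204] [ 3.1397 -0.0059 -2.9484] yawdeg -168.93 F [-0.2537  0.8954  0.3556] M [ 0.1954 -0.0593 -0.0016] tau6 0.635 q6 -1.7799 0.13924064993166738
```

>>> play_rows([
  [0,0,0,0,0,0.04,8],
  [0,0,0,0,0,0,8],
])

```text
t: 8.0
eef_pos: [583.1, 57.2, 134.3]
tcp_rot: [3.14, -0.006, -2.987]
ft_force: [0.1, 1.3, 0.2]
opening: 0.145
```

```bash
python3 st.py
```

```text
8.0 [583.1076  57.1587 134.3341] [ 3.1399 -0.006  -2.9868] yawdeg -171.13 F [0.0867 1.3242 0.2289] M [ 0.2601 -0.019   0.013 ] tau6 0.583 q6 -1.7415 0.1454887171756878
```

```bash
python3 - <<'E'
from cell import *
from h import *
c=read_camera("wrist"); crop(c,150,100,490,350,2.3,"pics/w5.png")
pickle.dump(c,open("wrist5.pkl","wb"))
E
python3 st.py
```

```text
8.05 [583.068   57.1469 134.29  ] [ 3.1399 -0.0061 -2.9856] yawdeg -171.06 F [ 0.6367 -0.0465  0.3555] M [ 0.2515 -0.0796  0.0262] tau6 0.271 q6 -1.7427 0.14349564425918998
```

View pics/w5.png

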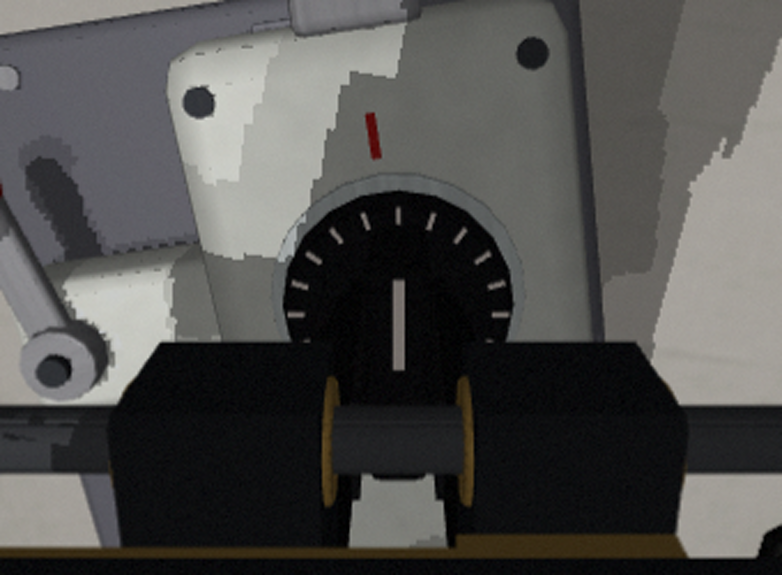

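>>> play_rows([
  [0,0,0,0,0,0.06,8],
  [0,0,0,0,0,0.06,8],
  [0,0,0,0,0,0.06,8],
  [0,0,0,0,0,0.05,8],
  [0,0,0,0,0,0.02,8],
  [0,0,0,0,0,0,8],
])

```text
t: 8.65
eef_pos: [583.1, 57.5, 134.3]
tcp_rot: [3.141, -0.006, 3.049]
ft_force: [-0.5, 0.8, 0.8]
opening: 0.142
```

```bash
python3 st.py
```

```text
8.65 [583.1309  57.4759 134.3499] [ 3.1409 -0.0061  3.0492] yawdeg 174.71 F [-0.4999  0.8428  0.8466] M [ 0.3576 -0.0853  0.0755] tau6 0.468 q6 -1.4944 0.14168417409423392
```

>>> play_rows([
  [0,0,0,0,0,0.03,8],
  [0,0,0,0,0,0,8],
])

```text
t: 8.85
eef_pos: [583.1, 57.5, 134.3]
tcp_rot: [3.141, -0.006, 3.019]
ft_force: [-0.5, 1.4, -0.1]
opening: 0.146
```

```bash
python3 st.py
```

```text
8.85 [583.1092  57.4612 134.336 ] [ 3.1411 -0.0062  3.0194] yawdeg 173.00 F [-0.4778  1.4197 -0.0659] M [ 0.2729 -0.0717  0.0569] tau6 0.345 q6 -1.4646 0.14645835788969805
```

>>> play_rows([
  [0,0,0,0,0,0.03,8],
  [0,0,0,0,0,0,8],
])

```text
t: 9.05
eef_pos: [583.1, 57.5, 134.3]
tcp_rot: [3.141, -0.006, 2.99]
ft_force: [-1.4, 0.5, 0.7]
opening: 0.146
```

```bash
python3 st.py
```

```text
9.05 [583.0881  57.4543 134.3266] [ 3.1412 -0.0063  2.9896] yawdeg 171.29 F [-1.4285  0.5405  0.6897] M [ 0.3161 -0.0849  0.015 ] tau6 0.404 q6 -1.4350 0.14634889047905603
```

>>> play_rows([
  [0,0,0,0,0,0.06,8],
  [0,0,0,0,0,0.06,8],
  [0,0,0,0,0,0.06,8],
  [0,0,0,0,0,0.06,8],
  [0,0,0,0,0,0,8],
])

```text
t: 9.55
eef_pos: [583.2, 57.8, 134.4]
tcp_rot: [-3.141, -0.006, 2.747]
ft_force: [-0.3, 1.7, 0.3]
opening: 0.143
```

```bash
python3 st.py
```

```text
9.55 [583.1729  57.7601 134.3547] [-3.1412 -0.0062  2.7468] yawdeg 157.38 F [-0.3264  1.7303  0.3412] M [ 0.3645 -0.1113  0.0359] tau6 0.928 q6 -1.1925 0.14339465363029885
```

>>> play_rows([
  [0,0,0,0,0,0.03,8],
  [0,0,0,0,0,0,8],
])

```text
t: 9.75
eef_pos: [583.2, 57.8, 134.3]
tcp_rot: [-3.141, -0.006, 2.718]
ft_force: [0.1, 0.8, 0.7]
opening: 0.145
```

```bash
python3 st.py
```

```text
9.75 [583.1584  57.7828 134.32  ] [-3.141  -0.0062  2.7183] yawdeg 155.75 F [0.0518 0.7653 0.6718] M [ 0.3303 -0.1144  0.0744] tau6 0.448 q6 -1.1640 0.14460461442104783
```

>>> play_rows([
  [0,0,0,0,0,0.03,8],
  [0,0,0,0,0,0,8],
])

```text
t: 9.95
eef_pos: [583.2, 57.8, 134.3]
tcp_rot: [-3.141, -0.006, 2.687]
ft_force: [-0.0, 1.5, 0.0]
opening: 0.146
```

```bash
python3 st.py
```

```text
9.95 [583.153   57.7819 134.3242] [-3.1408 -0.0062  2.6873] yawdeg 153.97 F [-0.0105  1.5495  0.0458] M [ 0.3682 -0.0895 -0.0349] tau6 0.354 q6 -1.1329 0.14577375648433133
```

Not the stop (Mz ≈ 0). Next hollow at about 2.447.

>>> play_rows([
  [0,0,0,0,0,0.06,8],
  [0,0,0,0,0,0.06,8],
  [0,0,0,0,0,0.06,8],
  [0,0,0,0,0,0.06,8],
  [0,0,0,0,0,0,8],
])

```text
t: 10.45
eef_pos: [583.3, 58.0, 134.3]
tcp_rot: [-3.14, -0.006, 2.44]
ft_force: [-0.6, 1.0, 1.0]
opening: 0.144
```

```bash
python3 st.py
```

```text
10.45 [583.3192  58.0109 134.3452] [-3.14   -0.0058  2.4398] yawdeg 139.79 F [-0.596   1.0077  0.9919] M [ 0.4537 -0.1054  0.0707] tau6 0.938 q6 -0.8857 0.14351269755347948
```

>>> play_rows([
  [0,0,0,0,0,0.03,8],
  [0,0,0,0,0,0,8],
])

```text
t: 10.65
eef_pos: [583.3, 58.0, 134.3]
tcp_rot: [-3.14, -0.006, 2.413]
ft_force: [0.2, 2.3, 1.0]
opening: 0.145
```

```bash
python3 st.py
```

```text
10.65 [583.3327  58.0431 134.3441] [-3.1398 -0.0057  2.4134] yawdeg 138.28 F [0.1577 2.2794 0.997 ] M [ 0.4418 -0.1318  0.2672] tau6 0.736 q6 -0.8591 0.1451352546020056
```

>>> play_rows([
  [0,0,0,0,0,0.02,8],
  [0,0,0,0,0,0,8],
])

```text
t: 10.85
eef_pos: [583.3, 58.1, 134.3]
tcp_rot: [-3.14, -0.006, 2.396]
ft_force: [-0.7, 1.9, -0.0]
opening: 0.147
```

```bash
python3 st.py
```

```text
10.85 [583.3034  58.0544 134.3141] [-3.1395 -0.0056  2.3956] yawdeg 137.26 F [-0.7061  1.9225 -0.0107] M [ 0.5177 -0.1769  0.3906] tau6 0.622 q6 -0.8411 0.147190142194364
```

>>> play_rows([
  [0,0,0,0,0,-0.1,8],
  [0,0,0,0,0,-0.1,8],
  [0,0,0,0,0,-0.1,8],
  [0,0,0,0,0,-0.1,8],
  [0,0,0,0,0,-0.1,8],
  [0,0,0,0,0,-0.1,8],
  [0,0,0,0,0,-0.1,8],
  [0,0,0,0,0,-0.1,8],
])

```text
t: 11.65
eef_pos: [583.0, 57.1, 134.3]
tcp_rot: [3.139, -0.006, -3.055]
ft_force: [0.3, 0.3, -0.6]
opening: 0.145
```

```bash
python3 st.py
```

```text
11.65 [583.035   57.1039 134.3231] [ 3.139  -0.0062 -3.0546] yawdeg -175.02 F [ 0.2587  0.3214 -0.6103] M [ 0.3432 -0.1329 -0.0055] tau6 1.666 q6 -1.6754 0.14476856334078814
```

>>> play_rows([
  [0,0,0,0,0,-0.1,8],
  [0,0,0,0,0,-0.1,8],
  [0,0,0,0,0,-0.1,8],
  [0,0,0,0,0,-0.1,8],
  [0,0,0,0,0,0,8],
])

```text
t: 12.15
eef_pos: [583.2, 56.6, 134.3]
tcp_rot: [3.137, -0.004, -2.634]
ft_force: [-0.4, 2.0, 0.6]
opening: 0.146
```

```bash
python3 st.py
```

```text
12.15 [583.2225  56.5785 134.3313] [ 3.1368 -0.0043 -2.6342] yawdeg -150.93 F [-0.3677  1.9688  0.5555] M [ 0.5208 -0.1497  0.0605] tau6 -1.277 q6 -2.0968 0.14593380914492982
```

>>> play_rows([
  [0,0,0,0,0,-0.05,8],
  [0,0,0,0,0,0,8],
])

```text
t: 12.35
eef_pos: [583.3, 56.5, 134.3]
tcp_rot: [3.137, -0.004, -2.588]
ft_force: [0.0, 1.1, 0.4]
opening: 0.144
```

```bash
python3 st.py
```

```text
12.35 [583.2578  56.5088 134.322 ] [ 3.1366 -0.004  -2.5881] yawdeg -148.29 F [0.0373 1.1362 0.4013] M [ 0.5305 -0.1598  0.0898] tau6 -0.699 q6 -2.1431 0.14402576916073595
```

>>> play_rows([
  [0,0,0,0,0,0,40],
  [0,0,0,0,0,0,40],
  [0,0,0,0,0,0,40],
  [0,0,0,0,0,0,40],
  [0,0,0,0,0,0,40],
  [0,0,0,0,0,0,40],
])

```text
t: 12.95
eef_pos: [583.3, 55.9, 134.3]
tcp_rot: [3.137, -0.005, -2.596]
ft_force: [-0.4, 0.2, -0.3]
opening: 0.396
```

```bash
python3 - <<'E'
from cell import *
from h import *
c=read_camera("wrist"); crop(c,150,100,490,350,2.3,"pics/w6.png")
pickle.dump(c,open("wrist6.pkl","wb"))
E
python3 st.py
```

```text
13.0 [583.2955  55.8797 134.3098] [ 3.1374 -0.0045 -2.596 ] yawdeg -148.74 F [-0.4873 -0.7069  0.0258] M [ 0.1068 -0.0332  0.0135] tau6 0.002 q6 -2.1352 0.39799765022555234
```

View pics/w6.png

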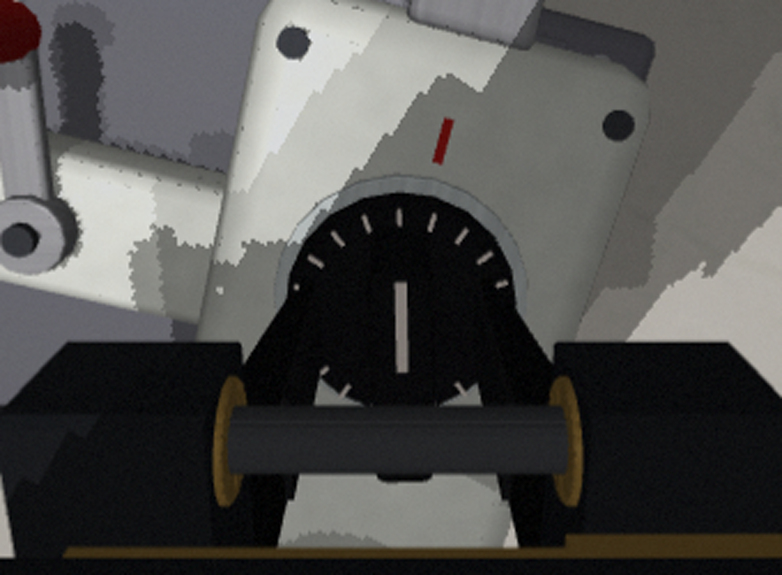

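>>> play_rows([
  [0,0,-0.03,0,0,0,40],
  [0,0,-0.04,0,0,0,40],
  [0,0,-0.03,0,0,0,40],
  [0,0,0,0,0,0,40],
])

```text
t: 13.4
eef_pos: [583.5, 55.7, 236.7]
tcp_rot: [3.136, -0.007, -2.596]
ft_force: [0.3, -0.2, 0.0]
opening: 0.397
```

>>> play_rows([
  [0,0,0,0,0,0.15,40],
  [0,0,0,0,0,0.15,40],
  [0,0,0,0,0,0.15,40],
  [0,0,0,0,0,0.15,40],
  [0,0,0,0,0,0.15,40],
  [0,0,0,0,0,0.15,40],
  [0,0,0,0,0,0.15,40],
  [0,0,0,0,0,0.15,40],
])

```text
t: 14.2
eef_pos: [581.9, 55.7, 232.5]
tcp_rot: [-3.135, -0.011, 2.481]
ft_force: [0.4, 0.7, -0.3]
opening: 0.4
```

>>> play_rows([
  [0,0,0,0,0,0.15,40],
  [0,0,0,0,0,0.15,40],
  [0,0,0,0,0,0.15,40],
  [0,0,0,0,0,0.15,40],
  [0,0,0,0,0,0.15,40],
  [0,0,0,0,0,0.15,40],
  [0,0,0,0,0,0.15,40],
  [0,0,0,0,0,0.15,40],
])

```text
t: 15.0
eef_pos: [579.8, 55.7, 225.8]
tcp_rot: [-3.121, 0.005, 1.281]
ft_force: [0.6, -0.4, 0.4]
opening: 0.401
```

>>> play_rows([
  [0,0,0,0,0,0.1,45],
  [0,0,0,0,0,0,45],
])

```text
t: 15.2
eef_pos: [579.3, 55.7, 224.3]
tcp_rot: [-3.12, 0.008, 1.173]
ft_force: [0.7, -0.0, 0.4]
opening: 0.449
```

```bash
python3 - <<'E'
from cell import *
from h import *
c=read_camera("wrist"); cv2.imwrite("pics/w7.png",c["img"][:,:,::-1])
pickle.dump(c,open("wrist7.pkl","wb"))
c=read_camera("top"); crop(c,195,110,335,250,4,"pics/t7.png");pickle.dump(c,open("top7.pkl","wb"))
E
python3 st.py
```

```text
15.3 [579.3055  55.6961 224.4022] [-3.1202  0.0075  1.1776] yawdeg 67.47 F [0.0029 0.4459 0.1518] M [-0.029  -0.0985 -0.0142] tau6 0.317 q6 0.3748 0.44899126070597406
```

View pics/w7.png

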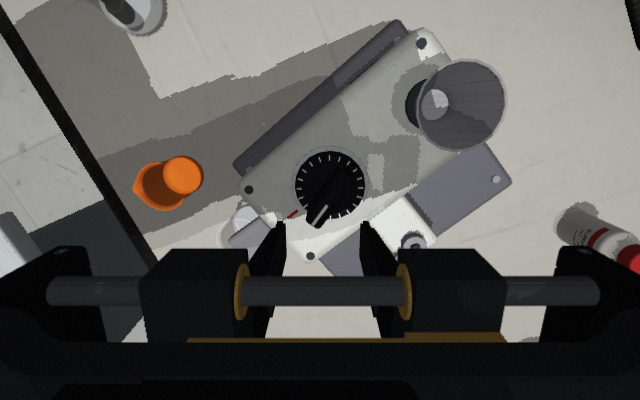

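View pics/t7.png

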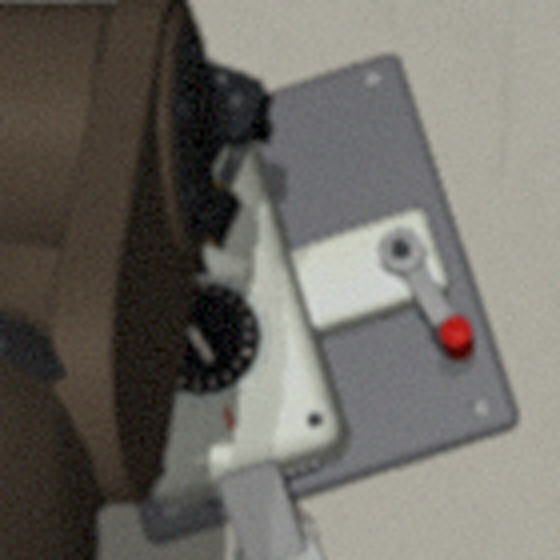

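>>> play_rows([
  [-0.031,0.013,0,0,0,0,45],
  [-0.031,0.013,0,0,0,0,45],
  [-0.031,0.013,0,0,0,0,45],
  [-0.031,0.013,0,0,0,0.05,45],
  [0,0,0,0,0,0,45],
  [0,0,0,0,0,0,45],
])

```text
t: 15.9
eef_pos: [580.3, -82.6, 222.8]
tcp_rot: [-3.119, 0.008, 1.146]
ft_force: [-0.5, 0.5, 0.3]
opening: 0.449
```

```bash
python3 - <<'E'
from cell import *
from h import *
c=read_camera("wrist"); cv2.imwrite("pics/w8.png",c["img"][:,:,::-1])
pickle.dump(c,open("wrist8.pkl","wb"))
print(proj(c,(581.4,-78,114)),proj(c,(634.8,-47.3,77)))
E
python3 st.py
```

```text
(np.float64(324.1495214237664), np.float64(186.80948590612854)) (np.float64(364.1503567811575), np.float64(123.59236937633058))
15.95 [580.3165 -82.4084 222.7887] [-3.1196  0.0085  1.1461] yawdeg 65.67 F [-0.1618 -0.3843  0.0368] M [-0.0235 -0.0919 -0.0138] tau6 -0.011 q6 0.1756 0.4468907438224033
```

View pics/w8.png

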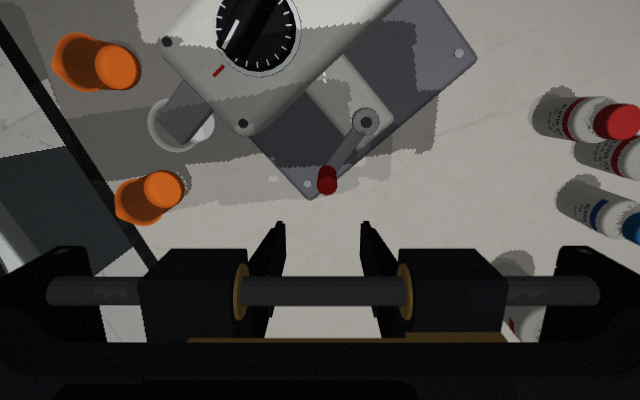

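>>> play_rows([
  [0.004,0,0.03,-0.022,0,0,45],
  [0,0,0.03,0,0,0,45],
  [0,0,0.02,0,0,0,45],
  [0,0,0,0,0,0,45],
])

```text
t: 16.35
eef_pos: [581.8, -75.0, 141.4]
tcp_rot: [3.138, 0.008, 1.156]
ft_force: [-0.9, -0.4, 0.3]
opening: 0.452
```

```bash
python3 st.py; python3 - <<'E'
from cell import *
from h import *
c=read_camera("wrist"); cv2.imwrite("pics/w9.png",c["img"][:,:,::-1])
E
```

```text
16.35 [581.8087 -74.9832 141.4074] [3.1381 0.0075 1.1562] yawdeg 66.25 F [-0.9114 -0.3932  0.3375] M [-0.0076 -0.0449  0.0462] tau6 0.026 q6 0.1843 0.4519980083803719
```

View pics/w9.png

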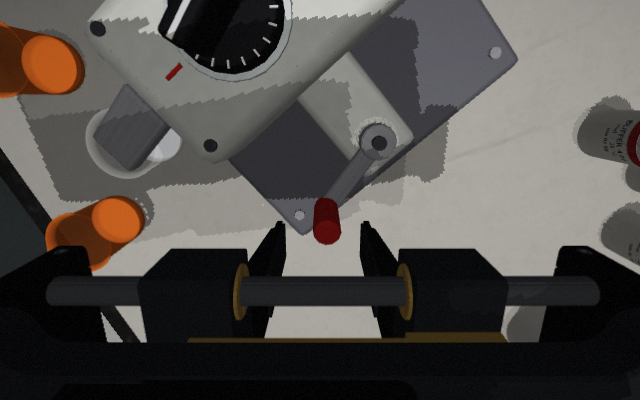

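>>> play_rows([
  [-0.003,0,0.02,0,0,0,45],
  [0,0,0.013,0,0,0,45],
  [0,0,0,0,0,0,45],
])

```text
t: 16.7
eef_pos: [583.1, -76.8, 112.3]
tcp_rot: [3.132, 0.006, 1.16]
ft_force: [0.5, 0.1, -1.2]
opening: 0.45
```

```bash
python3 st.py
```

```text
16.7 [583.1072 -76.7526 112.3235] [3.1317 0.0062 1.1601] yawdeg 66.47 F [ 0.4612  0.0999 -1.1962] M [-0.0135 -0.0648  0.0119] tau6 -0.003 q6 0.1788 0.45014585466607054
```

```bash
python3 - <<'E'
import numpy as np
h=np.array([634.8,-47.3]);p=np.array([583.1,-76.8]);yaw=1.16
for i,a in enumerate(range(216,276,8)):
    a=np.radians(a);q=h+62*np.array([np.cos(a),np.sin(a)]);d=q-p
    x=np.array([np.cos(yaw),np.sin(yaw)]);y=np.array([np.sin(yaw),-np.cos(yaw)])
    print(np.round(q,1),np.round([d@x,d@y],1)); p=q;yaw+=.07
E
```

```text
[584.6 -83.7] [-5.7  4.2]
[590.2 -90.4] [-4.4  7.5]
[596.6 -96.2] [-3.9  7.7]
[ 603.8 -101. ] [-3.3  8. ]
[ 611.6 -104.8] [-2.7  8.2]
[ 619.8 -107.5] [-2.2  8.4]
[ 628.3 -109. ] [-1.6  8.5]
[ 637.  -109.3] [-1.   8.6]
```

>>> play_rows([
  [0,0,0.006,0,0,0,30],
  [0,0,0,0,0,0,26],
  [0,0,0,0,0,0,26],
  [0,0,0,0,0,0,26],
  [0,0,0,0,0,0,26],
])

```text
t: 17.2
eef_pos: [584.6, -76.6, 109.1]
tcp_rot: [3.128, 0.005, 1.161]
ft_force: [0.3, 0.6, 0.6]
opening: 0.26
```

```bash
python3 st.py
```

```text
17.2 [584.6184 -76.592  109.0642] [3.1276 0.0055 1.161 ] yawdeg 66.52 F [0.3369 0.5702 0.5764] M [ 0.0029 -0.0508 -0.0093] tau6 0.001 q6 0.1789 0.25968818048478987
```

>>> play_rows([
  [-0.007,0.003,0,0,0,-0.07,26],
  [-0.0045,0.0075,0,0,0,-0.07,26],
  [-0.004,0.0075,0,0,0,-0.07,26],
  [-0.0035,0.008,0,0,0,-0.07,26],
])

```text
t: 17.6
eef_pos: [600.3, -102.1, 109.4]
tcp_rot: [3.138, 0.01, 1.452]
ft_force: [-4.7, -1.6, 1.0]
opening: 0.262
```

```bash
python3 st.py; python3 - <<'E'
from cell import *
from h import *
c=read_camera("wrist"); cv2.imwrite("pics/w10.png",c["img"][:,:,::-1])
E
```

```text
17.6 [ 600.2778 -102.0746  109.4067] [3.1379 0.0097 1.4518] yawdeg 83.18 F [-4.6884 -1.607   0.9962] M [-0.4327  0.7178  0.097 ] tau6 1.352 q6 -0.1456 0.2615564977881685
```

View pics/w10.png

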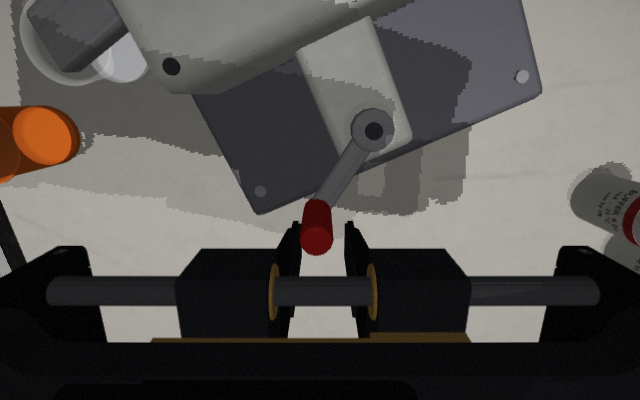

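>>> play_rows([
  [-0.002,0.0085,0,0,0,-0.07,26],
  [-0.002,0.0085,0,0,0,-0.07,26],
  [-0.001,0.0085,0,0,0,-0.07,26],
  [0,0.0085,0,0,0,-0.03,26],
])

```text
t: 18.05
eef_pos: [632.7, -110.0, 109.5]
tcp_rot: [-3.137, 0.011, 1.7]
ft_force: [-2.5, -2.2, -0.4]
opening: 0.262
```

```bash
python3 st.py; python3 - <<'E'
from cell import *
from h import *
c=read_camera("wrist"); cv2.imwrite("pics/w11.png",c["img"][:,:,::-1])
E
```

```text
18.05 [ 632.711  -109.9665  109.5185] [-3.1374  0.0113  1.7004] yawdeg 97.43 F [-2.4737 -2.158  -0.3648] M [-0.4486  0.2729  0.0262] tau6 -0.118 q6 -0.3895 0.2624373747209638
```

View pics/w11.png

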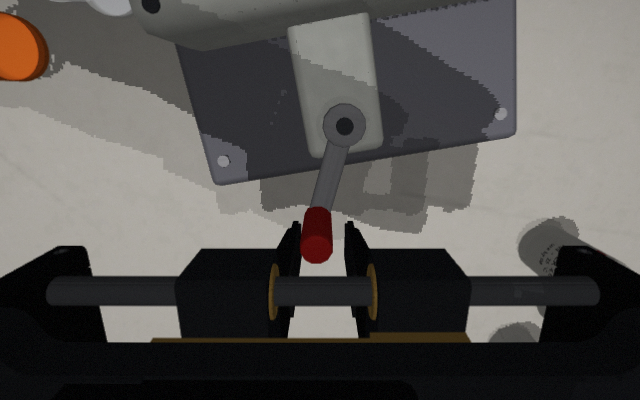

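>>> play_rows([
  [0.001,0.006,0,0,0,0,26],
  [0.001,0.005,0,0,0,0,26],
])

```text
t: 18.3
eef_pos: [644.8, -106.1, 109.5]
tcp_rot: [-3.138, 0.011, 1.698]
ft_force: [-2.2, -2.0, 1.6]
opening: 0.263
```

>>> play_rows([
  [0,0.004,0,0,0,0,26],
  [0,0,0,0,0,0,26],
])

```text
t: 18.5
eef_pos: [648.3, -105.2, 109.4]
tcp_rot: [-3.135, 0.011, 1.697]
ft_force: [-6.5, -4.5, 2.6]
opening: 0.261
```

>>> play_rows([
  [0,0.002,0,0,0,0,26],
  [0,0,0,0,0,0,26],
])

```text
t: 18.7
eef_pos: [648.1, -105.2, 109.3]
tcp_rot: [-3.129, 0.011, 1.696]
ft_force: [-1.2, -2.3, 1.0]
opening: 0.26
```

```bash
python3 st.py; python3 - <<'E'
from cell import *
from h import *
c=read_camera("wrist"); cv2.imwrite("pics/w12.png",c["img"][:,:,::-1])
c=read_camera("top"); crop(c,195,110,335,250,4,"pics/t12.png");pickle.dump(c,open("top12.pkl","wb"))
E
```

```text
18.7 [ 648.122  -105.2193  109.3366] [-3.1291  0.0109  1.6959] yawdeg 97.17 F [-1.221  -2.2565  0.9791] M [-0.201   0.0712  0.0581] tau6 0.005 q6 -0.3690 0.26000318062164796
```

View pics/w12.png

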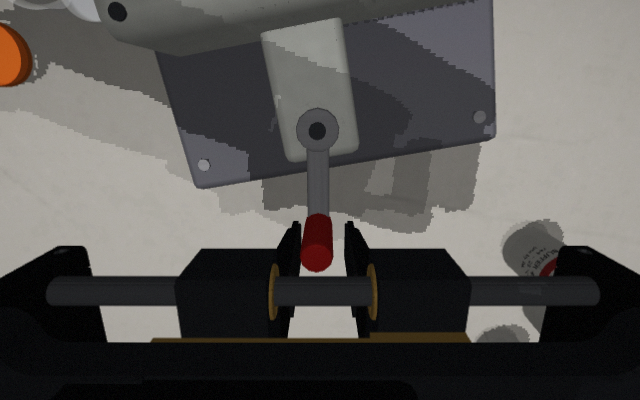

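View pics/t12.png

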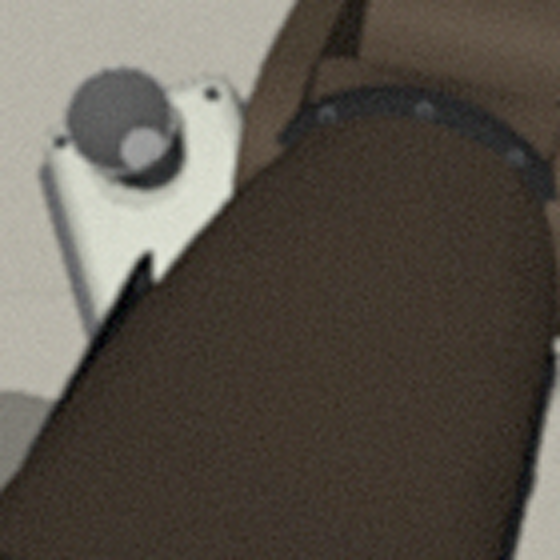

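>>> play_rows([
  [0,-0.002,0,0,0,0,45],
  [0,0,0,0,0,0,45],
  [0,0,0,0,0,0,45],
  [0,0,-0.04,0,0,0,45],
  [0,0,-0.04,0,0,0,45],
  [0,0,-0.04,0,0,0,45],
  [-0.04,0,-0.03,0,0,0,45],
  [-0.04,0,0,0,0,0,45],
])

```text
t: 19.6
eef_pos: [659.5, -178.3, 265.5]
tcp_rot: [-3.132, 0.009, 1.701]
ft_force: [0.2, 0.2, 0.2]
opening: 0.448
```

>>> play_rows([
  [-0.05,0,0,0,0,0,45],
  [-0.05,0,0,0,0,0,45],
  [-0.05,0,0,0,0,0,45],
  [-0.05,0,0,0,0,0,45],
  [0,0,0,0,0,0,45],
  [0,0,0,0,0,0,45],
])

```text
t: 20.2
eef_pos: [686.3, -383.7, 268.9]
tcp_rot: [-3.138, 0.012, 1.698]
ft_force: [-0.2, 0.5, -0.2]
opening: 0.451
```

```bash
python3 st.py; python3 - <<'E'
from cell import *
from h import *
c=read_camera("top"); crop(c,195,110,335,250,4,"pics/t13.png");pickle.dump(c,open("top13.pkl","wb"))
cv2.imwrite("pics/t13f.png",c["img"][:,:,::-1])
E
```

```text
20.2 [ 686.3102 -383.7194  268.8871] [-3.1384  0.0116  1.6983] yawdeg 97.30 F [-0.1574  0.538  -0.1748] M [ 0.0126 -0.1743 -0.0174] tau6 -0.071 q6 -0.7157 0.4509943937428881
```

View pics/t13.png

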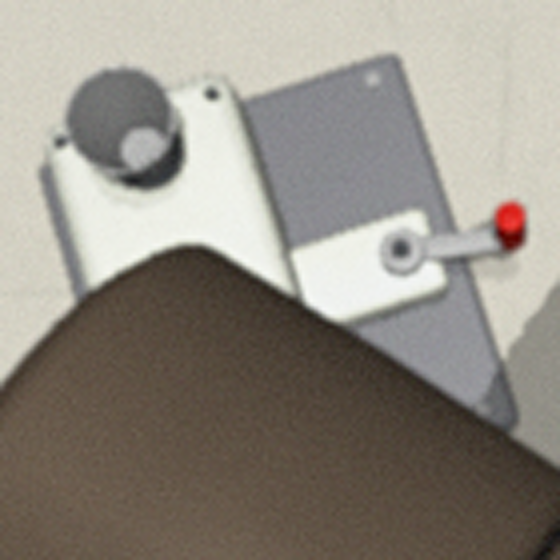

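View pics/t13f.png

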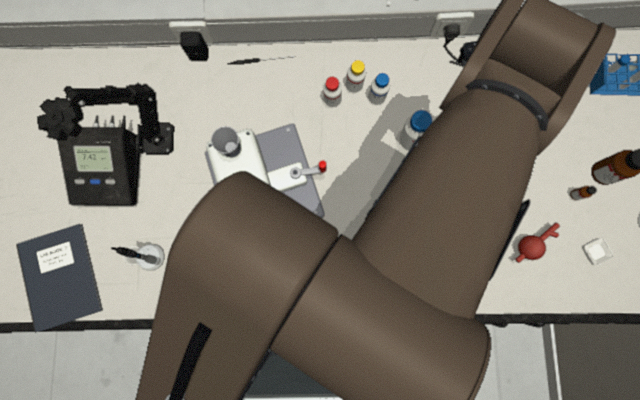

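```bash
python3 - <<'E'
from cell import *
from h import *
c=pickle.load(open("top13.pkl","rb"))
to=lambda u,v,z:at_z(c,195+u/4,110+v/4,z)
a=to(403,250,77);b=to(511,217,114);d=b-a;print(a,b,np.hypot(*d[:2]),np.degrees(np.arctan2(d[1],d[0]))%360-197.1)
c=read_camera("scene"); crop(c,205,185,405,325,4,"pics/s13.png")
E
```

```text
[634.802033   -47.34306038  77.        ] [ 642.94252519 -107.83348232  114.        ] 61.03571708035914 80.564525664635
```

View pics/s13.png

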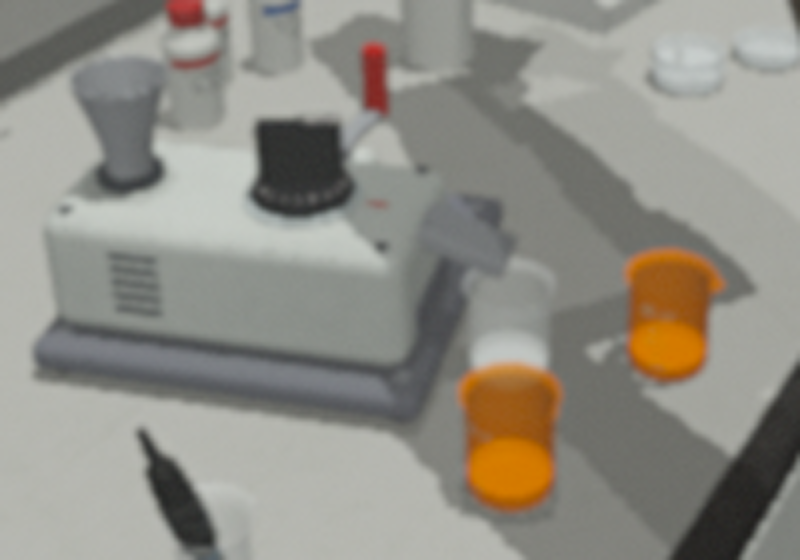

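>>> play_rows([
  [-0.04,-0.03,0,0,0,0,45],
  [-0.04,-0.03,0,0,0,0,45],
  [-0.03,-0.04,0,0,0,0,45],
  [-0.03,-0.04,0,0,0,0,45],
  [-0.03,-0.04,0,0,0,0,45],
  [-0.02,-0.04,0,0,0,0,45],
  [-0.02,-0.04,0,0,0,0,45],
  [0,0,0,0,0,0,45],
])

```text
t: 21.1
eef_pos: [456.6, -620.5, 275.4]
tcp_rot: [-3.141, 0.013, 1.718]
ft_force: [0.8, 0.5, -0.4]
opening: 0.452
```

```bash
python3 st.py; python3 - <<'E'
from cell import *
from h import *
c=read_camera("top"); crop(c,195,110,335,250,4,"pics/t14.png");pickle.dump(c,open("top14.pkl","wb"))
E
```

```text
21.1 [ 456.5757 -620.5148  275.3597] [-3.1408  0.0131  1.7179] yawdeg 98.43 F [ 0.8396  0.4553 -0.3839] M [ 0.0308 -0.11    0.0305] tau6 -0.689 q6 -1.1661 0.45206961721464745
```

View pics/t14.png

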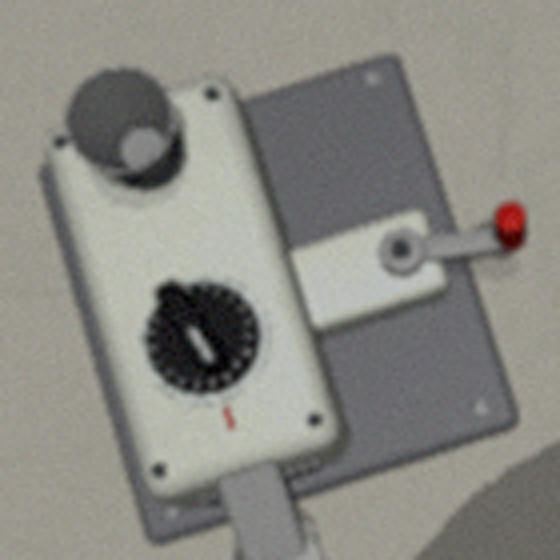

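>>> play_rows([
  [0,0,0,0,0,0,45],
  [0,0,0,0,0,0,45],
])

```text
t: 21.35
eef_pos: [461.2, -616.5, 276.3]
tcp_rot: [3.141, 0.013, 1.722]
ft_force: [0.6, 1.0, -0.1]
opening: 0.453
```

```bash
python3 -c "
from cell import *
print(job_done())"
```

```text
the job is handed in; nothing more can be done
None
```

The mill's gap is set four clicks back from the stop, the lock lever is at its far end, and I handed the job in at about 21.4 s. No verdict was reported.

- **Dial:** I turned it clockwise four clicks to the stop. There the torque rose from 0.27 to 0.39 N m, in step with the spindle stiffness and well below the 1.0 N m limit. I then turned it back 72° (yaw −2.588 against a hollow at about −2.580) and let go. The last top view shows it resting in that hollow, which is also where it started.
- **Lock lever:** I swung it until it came up against its end. The top view puts it at about 80.6° (1.4 rad).
- **Loose objects:** The catch beaker and the blue-capped bottle look unmoved in the scene and top views. I compared these by eye and did not measure them.

The arm is clear of everything, and none of my checks failed or disagreed.

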